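# Click the fittings trolley's stock counter on to its index

## Robot

A 6-joint arm with a two-finger parallel gripper is mounted at the origin on the work surface. World frame = base frame: x ahead of the robot, y to its left, z up, the work surface at z = 0. Lengths are in m, angles in rad, forces in N, time in s.
With the tool pointing down it reaches from about 0.375 to 0.925 m from the base axis. Payload 5.7 kg.
Tool frame: the origin (TCP) lies midway between the tips of the shut fingers; the grasp point (between the pads) lies 19 mm behind it; z points along the fingers, y is the direction in which the jaws open and shut (so a half turn about z gives the same grasp; the last joint's range is limited). The gripper opens to 88 mm and grips with 3 to 60 N. Pads are 20 mm wide; open, the fingers measure 115 mm over their backs; the gripper's body (75 mm by 178 mm) begins 61 mm behind the grasp point.
Start: joints at [-1.4, 0.359, 1.51, -0, 1.272, -0.115], TCP at [0.169, -0.576, 0.223] pointing down, gripper open.
Joint ranges: [-2.97, 2.97], [-1.01, 2.36], [0.21, 2.38], [-0.96, 4.11], [0.2, 2.71], [-2.98, 2.98]. Speed limits (rad/s): [2.39, 2.39, 3.14, 3.14, 3.14, 3.14].

## Interface

Orientations are given as a rotation vector (axis times angle).
In Python, from cell import bot gives the robot as it stands. The module is installed in compiled form; this text tells all that it offers. Calls block until the motion is done:
- bot.move_ptp(position, orientation): joint-space move of the TCP to a pose.
- bot.move_l(position, frame=None, vel=0.15, force_limit=None): straight line of the TCP; frame=None keeps the orientation; vel is the mean speed in m/s. With force_limit (N) it stops when the force on the tool has changed by that much, and returns True; else False.
- bot.move_joints(angles): joint-space move.
- bot.command_gripper(opening, grip_force=None): finger opening in m; grip_force is the grip in N (None keeps the last); returns when the fingers have stopped.
- bot.pause(seconds).
- bot.solve_ik(position, orientation): joint angles nearest the present ones, or None.
- bot.sense(): the state.
- bot.camera(name): name is "scene" or "top" or "wrist"; returns a dict with "frame" (384x512x3 uint8, red, green, blue), "fovy" (degrees; the focal length in pixels is half the picture's height over the tangent of half this angle, whatever the lens; pixels are square), "cx", "cy" (the principal point, pixels), "distortion" ([k1, k2, p1, p2, k3] as OpenCV has them; the pictures are not rectified), "R" (3x3) and "t" (3): a world point X has camera coordinates R X + t; the wrist camera has in their place "hand_eye" (4x4, takes a point from camera to tool coordinates, whose origin is the TCP and whose axes are the flange's). Camera axes: x right, y down, z forward; pixel columns grow to the right and rows downward; lengths in m; the calibration is good to about 2 mm. A picture is of the moment at which its call begins: read the wrist's pose just before it. There is no depth.
A pose or a line that the arm cannot do raises bot.PlanningError and nothing moves.
- bot.close_job(): hands the job in, once; it reports no verdict.
The state is a dict: "t": time; "joints": joint angles; "joint_velocities": joint speeds; "effort": joint torques, N m; "ee_pos": TCP position; "orientation": TCP orientation; "force": force on the tool from outside, world axes, zero at the start; "wrist_torque": the same for the moment, N m; "gripper_width": finger opening in m.
Only numpy, scipy, OpenCV 4.12 (cv2) and the standard library are available. Lean on these libraries where they do the work, as an engineer would, in place of code of your own. Each camera call takes 0.05 s, during which the arm holds its last target. There are 200 camera calls.

## Task

Bring the stock counter on the fittings trolley up to its index mark: with a fingertip, gently flick the edge of the flat cogged thumbwheel clockwise (seen from above), click by click, until its raised pointer bar rests in the click that points straight at the fixed index block, and never let it go past that click. Only push the wheel with the fingers, gripping and lifting nothing, leave the cartons and fittings around it where they are, and finish clear of everything.

Things in the scene. Friction and masses are not known exactly. Their poses are not given: they have to be found in the camera images.
- counter: the stock counter, screwed to the blue deck: dark steel plate 160 x 84 x 6 mm (x from -52 to 108 mm), round pedestal 62 mm across, 29 mm tall, a flat thumbwheel on it and an upright index block. Origin on the deck (z = 0) below the wheel's axis; x points from the axis to the index block, z up. Outside the pedestal the wheel's gaps are open down to the plate
- wheel_centre (a point): centre of the flat black plastic thumbwheel, on its upright axis, at the cogs' mid height (38.5 mm above the deck). Wheel 13 mm thick (32 to 45 mm above the deck): disc of 36 mm radius with 8 straight radial cogs, 7 mm wide, reaching 55 mm from the axis; gaps 35 mm wide at the cog tips, 21 mm at the disc. At rest the cogs stand at multiples of 45 degrees from the index's direction
- index (a point): the tip of the fixed aluminium index block's wedge, at the block's top (48 mm above the deck), 64 mm from the wheel's axis; the block is 22 mm wide and reaches from there out to 101 mm from the axis. A finger cannot pass through here, but the rest of the rim is free
- pointer_tip (a point): outer end of the bright steel pointer bar, 53 mm from the wheel's axis, on the bar's top (50 mm above the deck). The bar is 45 mm long, 6 mm wide, stands 5 mm above the wheel and lies along one of the cogs; it turns with the wheel
- wheel (a joint): wheel angle in rad, growing clockwise seen from above. It rests at multiples of 0.785 (one click), held by a sprung detent (2 to 4 N at a cog's tip), well damped: pushed past half a click it goes on into the next by itself, short of half it falls back. At 0 the pointer points away from the index block, at 3.142 at it. Starts at 0, 0.785 or 1.571 (4, 3 or 2 clicks to go); stop just below 0
- carton_a: open cardboard carton of steel fittings, 100 x 130 x 70 mm high, loose, beside the counter (on its +y side); origin at the centre of its underside; leave it alone
- carton_b: open cardboard carton of black fittings, 100 x 130 x 70 mm high, loose, beside the counter (on its -y side); origin at the centre of its underside; leave it alone
- fitting: straight push-in fitting standing upright, loose, 24 mm across and 41 mm high, on the deck beyond the counter; origin at the centre of its underside; leave it alone
- elbow: black elbow fitting lying flat, loose, legs about 35 mm long and 20 mm thick, on the deck beyond the counter; origin under its corner; leave it alone
Not all that is in view belongs to the job. There is more than one size of the counter; the one meant has the size given above.

How it is judged:
At the end, for the whole second after the job is handed in: the wheel rests in the click in which its pointer bar points at the index block (within 0.15 rad, at rest), and both cartons and both loose fittings are within 15 mm of where they stood (value of joint wheel between 2.99 and 3.29 rad and velocity of joint wheel between -0.1 and 0.1 rad/s and distance of each of carton_a, carton_b, fitting, elbow from where it was at the start of the episode below 0.015 m); the robot touches nothing.
It fails at once if the wheel goes past the index into the next click (more than half a click too far) (value of joint wheel above 3.54 rad).
It fails at once if the counter is pressed or gripped hard (over 25 N) (contact force between any of the fingers, the arm and counter above 25 N).
It fails at once if a carton or a loose fitting is shifted or lifted by more than 15 mm (distance of any of carton_a, carton_b, fitting, elbow from where it was at the start of the episode above 0.015 m).
It also fails if it takes over 51 s, if anything falls off the work surface, if the arm or the gripper's body presses on something with over 40 N, if the wrist force passes 120 N, or if a joint passes its speed limit or range.

## Working session

There is one attempt and no reset: what is moved stays moved. The work goes in short steps, each a Python script; the robot and the scene stay as the last script left them, time stands still between calls to the robot, and variables do not carry over. Pictures are saved under pics/ and viewed, about 8 in all and at most 12, crops included, and the job is handed in when it is done.

```bash
mkdir -p pics; python3 - <<'E'
from cell import bot
import cv2,pickle
d={}
for n in("scene","top"):
    c=bot.camera(n);d[n]=c;cv2.imwrite(f"pics/{n}0.png",c["frame"][:,:,::-1]);print({k:v for k,v in c.items() if k!="frame"})
pickle.dump(d,open("c0.pkl","wb"));print(bot.sense())
E
```

```text
{'fovy': 46.20220757276406, 'cx': 261.9648158479691, 'cy': 189.9681619913941, 'distortion': array([-0.1266695,  0.       ,  0.       ,  0.       ,  0.       ]), 'R': array([[-0.45347194,  0.89126267, -0.00374877],
       [ 0.70448767,  0.35585855, -0.6140536 ],
       [-0.54594902, -0.28109704, -0.78925542]]), 't': array([ 0.22526478, -0.34456171,  1.29378282])}
{'fovy': 43.483828495806804, 'cx': 260.8895942944722, 'cy': 197.96770800175383, 'distortion': array([-0.12803679,  0.        ,  0.        ,  0.        ,  0.        ]), 'R': array([[ 0.01571937, -0.99977824, -0.01401328],
       [-0.99360664, -0.01405223, -0.11201955],
       [ 0.11179779,  0.01568456, -0.99360719]]), 't': array([0.04178378, 0.52143893, 1.17646664])}
{'t': 0.1, 'joints': array([-1.40010727e+00,  3.59425478e-01,  1.51129910e+00, -1.32728154e-05,
        1.27250400e+00, -1.15122725e-01]), 'joint_velocities': array([-4.60970325e-04, -1.45382362e-03, -1.57816133e-03,  2.62524061e-05,
        1.11261505e-03, -1.56927910e-04]), 'effort': array([-7.12897072e-04, -5.16358924e+01, -2.71407670e+01,  6.76447386e-02,
        2.76581431e-02, -2.82526497e-05]), 'ee_pos': array([ 0.16903214, -0.57506049,  0.22190767]), 'orientation': array([-3.10794911e+00, -4.47198790e-01,  9.12534926e-05]), 'force': array([-0.10115904, -0.54708601, -0.183817  ]), 'wrist_torque': array([-0.00475914,  0.0106464 ,  0.00142532]), 'gripper_width': 0.08784650923587592}
```

View pics/top0.png

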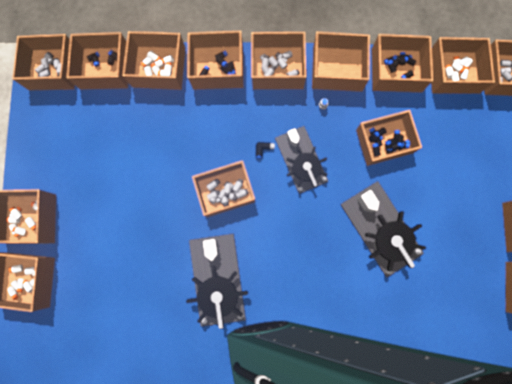

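View pics/scene0.png

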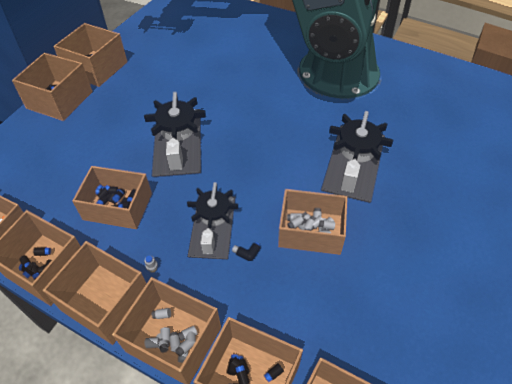

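The top view shows three counters. The small one, wheel about (306,168) and index about (293,133), matches the 160 mm plate and stands between the two cartons. Its pointer points away from the index, so there are probably 4 clicks to go. Next I'll get a rough position and look from above with the wrist camera.

```bash
cat > h.py <<'E'
import numpy as np,cv2,pickle
from scipy.spatial.transform import Rotation as Ro
def K(c):
    f=c["frame"].shape[0]/2/np.tan(np.radians(c["fovy"]/2));return np.array([[f,0,c["cx"]],[0,f,c["cy"]],[0,0,1]])
def ext(c):
    return c["R"],c["t"]
def wristext(c,s):
    T=np.eye(4);T[:3,:3]=Ro.from_rotvec(s["orientation"]).as_matrix();T[:3,3]=s["ee_pos"]
    W=np.linalg.inv(T@c["hand_eye"]);c["R"]=W[:3,:3];c["t"]=W[:3,3];return c
def ray(c,px,z):
    p=cv2.undistortPoints(np.array(px,float).reshape(-1,1,2),K(c),c["distortion"]).reshape(-1,2)
    d=np.c_[p,np.ones(len(p))]@c["R"];o=-c["R"].T@c["t"]
    return o+d*((z-o[2])/d[:,2])[:,None]
def proj(c,X):
    return cv2.projectPoints(np.array(X,float).reshape(-1,1,3),cv2.Rodrigues(c["R"])[0],c["t"],K(c),c["distortion"])[0].reshape(-1,2)
def down(yaw): # tool z down, tool x at yaw
    return (Ro.from_euler('z',yaw)*Ro.from_euler('x',np.pi)).as_rotvec()
E
python3 - <<'E'
from h import *
from cell import bot
d=pickle.load(open("c0.pkl","rb"));c=d["top"]
w=ray(c,[306,168],.045)[0];i=ray(c,[294,137],.048)[0];print(w,i,np.degrees(np.arctan2(*(i-w)[1::-1])))
print(ray(c,[[222,190],[390,137],[323,104],[262,148]],0.03))
c=bot.camera("wrist");print(c["hand_eye"],c["fovy"])
for yaw in np.arange(-3,3.2,.5):
    q=bot.solve_ik([w[0]-.05,w[1],.36],down(yaw)); print(yaw,q)
E
```

```text
[ 0.59572851 -0.06187025  0.045     ] [ 0.67363264 -0.03130254  0.048     ] 21.42385313392334
[[ 0.53948322  0.14764322  0.03      ]
 [ 0.6824697  -0.27856974  0.03      ]
 [ 0.76639273 -0.1065149   0.03      ]
 [ 0.64832274  0.04874795  0.03      ]]
[[-2.66212442e-04 -9.53321876e-01 -3.01955840e-01  8.39854134e-02]
 [ 9.99999964e-01 -2.66907316e-04 -3.89588402e-05  9.99405361e-04]
 [-4.34539083e-05 -3.01955840e-01  9.53321913e-01 -1.62805890e-01]
 [ 0.00000000e+00  0.00000000e+00  0.00000000e+00  1.00000000e+00]] 63.88762082425593
-3.0 [-0.23867085  0.18915512  1.41210753  0.          1.54033001 -1.95105983]
-2.5 [-0.23867085  0.18915512  1.41210753  0.          1.54033001 -2.45105983]
-2.0 [-2.38670853e-01  1.89155115e-01  1.41210753e+00 -4.44089210e-16
  1.54033001e+00 -2.95105983e+00]
-1.5 [-2.38670853e-01  1.89155115e-01  1.41210753e+00 -4.44089210e-16
  1.54033001e+00  2.83212547e+00]
-1.0 [-2.38670853e-01  1.89155115e-01  1.41210753e+00 -4.44089210e-16
  1.54033001e+00  2.33212547e+00]
-0.5 [-0.23867085  0.18915512  1.41210753  0.          1.54033001  1.83212547]
0.0 [-2.38670853e-01  1.89155115e-01  1.41210753e+00 -4.44089210e-16
  1.54033001e+00  1.33212547e+00]
0.5 [-0.23867085  0.18915512  1.41210753  0.          1.54033001  0.83212547]
1.0 [-2.38670853e-01  1.89155115e-01  1.41210753e+00 -4.44089210e-16
  1.54033001e+00  3.32125474e-01]
1.5 [-0.23867085  0.18915512  1.41210753  0.          1.54033001 -0.16787453]
2.0 [-0.23867085  0.18915512  1.41210753  0.          1.54033001 -0.66787453]
2.5 [-0.23867085  0.18915512  1.41210753  0.          1.54033001 -1.16787453]
3.0 [-0.23867085  0.18915512  1.41210753  0.          1.54033001 -1.66787453]
```

```bash
python3 - <<'E'
from h import *
from cell import bot
w=np.array([.596,-.062])
bot.command_gripper(0.0)
bot.move_ptp([w[0]-.05,w[1],.28],down(np.pi))
s=bot.sense();c=wristext(bot.camera("wrist"),s);pickle.dump(c,open("w1.pkl","wb"))
cv2.imwrite("pics/w1.png",c["frame"][:,:,::-1]);print(s["t"],s["joints"],s["ee_pos"],s["gripper_width"],s["force"])
print(proj(c,[[*w,.045]]))
E
```

```text
3.775 [-2.39841419e-01  2.37982201e-01  1.54026987e+00 -3.36295827e-04
  1.36338915e+00 -1.80926365e+00] [ 0.54596665 -0.06271426  0.27992936] 0.0007600480261939844 [-0.49643274  0.5449308   0.25692898]
[[251.65630449 200.28556091]]
```

View pics/w1.png

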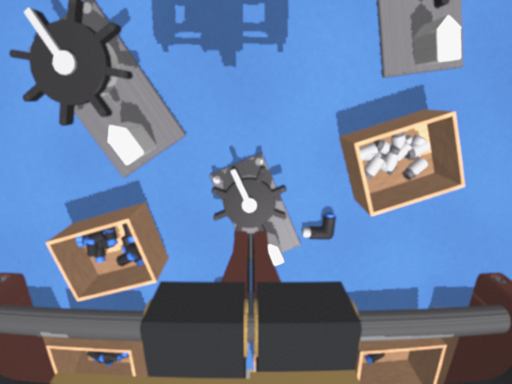

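The wrist view shows the hub at about (249,205) and the pointer tip at about (235,171), away from the index. The fingers partly hide the wheel. I'll shift to get an unobstructed view closer in and measure there.

```bash
python3 - <<'E'
from h import *
from cell import bot
w=np.array([.596,-.062])
bot.move_ptp([w[0]+.03,w[1]+.0,.22],down(np.pi))
s=bot.sense();c=wristext(bot.camera("wrist"),s);pickle.dump(c,open("w2.pkl","wb"))
print(s["t"],proj(c,[[*w,.045]]))
t=bot.camera("top");pickle.dump(t,open("t2.pkl","wb"))
a=c["frame"][:,:,::-1];u,v=proj(c,[[*w,.045]])[0].astype(int)
u0,v0=max(u-100,0),max(v-75,0);print("wcrop",u0,v0)
A=cv2.resize(a[v0:v0+150,u0:u0+200],None,fx=2,fy=2,interpolation=2)
B=cv2.resize(pickle.load(open("c0.pkl","rb"))["top"]["frame"][118:218,256:356,::-1],(400,300)[1::-1]*1 if 0 else (300,300),interpolation=2)
cv2.imwrite("pics/w2.png",np.hstack([A,B]))
E
```

```text
4.3083 [[251.44054076 149.44346133]]
wcrop 151 74
```

View pics/w2.png

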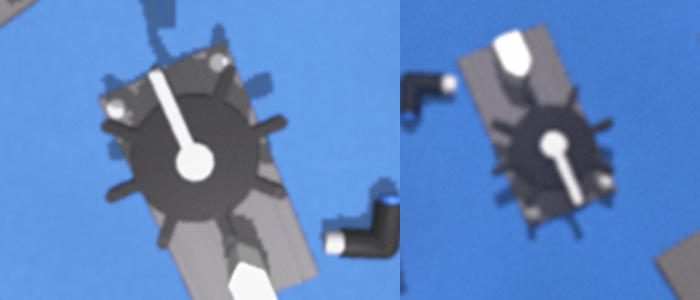

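```bash
python3 - <<'E'
from h import *
c=pickle.load(open("w2.pkl","rb"));t=pickle.load(open("c0.pkl","rb"))["top"]
def blobs(c,lo,box,dark=False):
    f=c["frame"];g=f.max(2) if dark else f.min(2)
    m=((g<75) if dark else (g>lo)).astype(np.uint8);k=np.zeros_like(m);x0,y0,x1,y1=box;k[y0:y1,x0:x1]=1
    return m*k
for n,c,hub,tip,idx,cw in(("w",c,(248.5,155),(228.5,110),(269.5,205.5),65),("t",t,(307,166),(316,186),(298,143),45)):
    # black disc: open away cogs
    bx=(int(hub[0]-cw),int(hub[1]-cw),int(hub[0]+cw),int(hub[1]+cw))
    d=blobs(c,0,bx,True)|blobs(c,190,(int(hub[0]-15),int(hub[1]-15),int(hub[0]+15),int(hub[1]+15)))
    k=15 if n=="w" else 9
    d=cv2.morphologyEx(cv2.morphologyEx(d,cv2.MORPH_CLOSE,np.ones((5,5))),cv2.MORPH_OPEN,cv2.getStructuringElement(2,(2*k+1,2*k+1)))
    ct=max(cv2.findContours(d,0,1)[0],key=cv2.contourArea);e=cv2.fitEllipse(ct);print(n,"disc",e,ray(c,[e[0]],.042)[0])
    H,T,I=ray(c,[hub],.050)[0],ray(c,[tip],.050)[0],ray(c,[idx],.048)[0]
    print("hub",H,"tip",T,"idx",I,"angles",[np.degrees(np.arctan2(*(p-H)[1::-1])).round(1) for p in(T,I)],[np.linalg.norm((p-H)[:2]).round(4) for p in (T,I)])
    # plate long axis: grey mask
E
```

```text
Traceback (most recent call last):
ValueError: max() iterable argument is empty
```

```bash
python3 - <<'E'
from h import *
c=pickle.load(open("w2.pkl","rb"));t=pickle.load(open("c0.pkl","rb"))["top"]
print(c["frame"][165,235],t["frame"][166,298])
for n,c,hub,tip,idx in(("w",c,(248.5,155),(228.5,110),(269.5,205.5)),("t",t,(307,166),(315.5,186),(298,143.5))):
    f=c["frame"].astype(int);m=np.uint8(f.max(2)<100);x,y=map(int,hub)
    m[y-8:y+8,x-8:x+8]=1
    k=12 if n=="w" else 6
    m=cv2.morphologyEx(cv2.morphologyEx(m,3,np.ones((9,9)) if n=="w" else np.ones((5,5))),2,cv2.getStructuringElement(2,(2*k+1,2*k+1)))
    l=cv2.connectedComponents(m)[1];ct=cv2.findContours(np.uint8(l==l[y,x]),0,1)[0][0];e=cv2.fitEllipse(ct);print(n,"disc",e,ray(c,[e[0]],.043)[0])
    H,T,I=ray(c,[hub],.050)[0],ray(c,[tip],.050)[0],ray(c,[idx],.048)[0]
    print("hub",H,"tip",T,"idx",I,"angles",[np.degrees(np.arctan2(*(p-H)[1::-1])).round(1) for p in(T,I)],[np.linalg.norm((p-H)[:2]).round(4) for p in (T,I)])
E
```

```text
[83 82 86] [61 63 76]
w disc ((246.95184326171875, 144.6263885498047), (67.8683853149414, 79.71717071533203), 168.9203338623047) [ 0.59098819 -0.06692659  0.043     ]
hub [ 0.60127599 -0.06521311  0.05      ] tip [ 0.55365615 -0.08600888  0.05      ] idx [ 0.66010383 -0.04125186  0.048     ] angles [np.float64(-156.4), np.float64(22.2)] [np.float64(0.052), np.float64(0.0635)]
t disc ((306.0501403808594, 170.33340454101562), (32.059913635253906, 35.5069465637207), 156.50115966796875) [ 0.59018197 -0.06217424  0.043     ]
hub [ 0.59991457 -0.06394497  0.05      ] tip [ 0.5501077  -0.08515705  0.05      ] idx [ 0.65711264 -0.04141163  0.048     ] angles [np.float64(-156.9), np.float64(21.5)] [np.float64(0.0541), np.float64(0.0615)]
```

Both views agree: the axis is at about (0.6007, -0.0647), the index direction is about 22.7°, and the pointer points exactly away, so 4 clicks remain. I'll put the closed fingertips in the gap at -67.5° from the index and carry them around the rim gap to gap, away from the index. The finger sits between two cogs, so the wheel can't overshoot. One click first, then a check.

```bash
cat >> h.py <<'E'
W=np.array([.6007,-.0647]);A0=np.radians(22.7);R=.055;Z=.024
def pose(rel,z=Z,r=R):
    a=A0+np.radians(rel);y=(a-np.pi/2+np.pi)%(2*np.pi)-np.pi
    return [W[0]+r*np.cos(a),W[1]+r*np.sin(a),z],down(y)
def arc(bot,a,b,step=5,vel=.04):
    mx=0
    for rel in np.arange(a-step,b-.01,-step):
        p,o=pose(rel);h=bot.move_l(p,o,vel=vel,force_limit=12)
        f=bot.sense()["force"];mx=max(mx,np.linalg.norm(f))
        if h: print("HIT",rel,f);return False
    print("t",bot.sense()["t"],"maxF",mx);return True
E
python3 - <<'E'
from h import *
from cell import bot
for r in np.arange(-67.5,-248,-30):
    q=bot.solve_ik(*pose(r));print(r,None if q is None else q.round(2))
p,o=pose(-67.5,.12);bot.move_ptp(p,o);print(bot.sense()["joints"],bot.sense()["force"])
p,o=pose(-67.5)
h=bot.move_l(p,o,vel=.06,force_limit=6);s=bot.sense();print(h,s["t"],s["force"],s["ee_pos"])
if not h: arc(bot,-67.5,-112.5)
c=bot.camera("scene");x,y=proj(c,[[*W,.04]])[0].astype(int)
cv2.imwrite("pics/s1.png",cv2.resize(c["frame"][y-70:y+70,x-90:x+90,::-1],None,fx=4,fy=4,interpolation=2))
E
```

```text
-67.5 [-0.27  0.64  1.58 -0.    0.92 -2.63]
-97.5 [-0.3   0.62  1.63  0.    0.89 -2.14]
-127.5 [-0.31  0.59  1.69  0.    0.86 -1.63]
-157.5 [-0.3   0.56  1.76  0.    0.82 -1.09]
-187.5 [-0.27  0.55  1.8  -0.    0.8  -0.53]
-217.5 [-0.22  0.54  1.81 -0.    0.79  0.04]
-247.5 [-0.17  0.55  1.78  0.    0.81  0.61]
[-2.67021567e-01  5.23172580e-01  1.50777668e+00  1.11166181e-04
  1.10886891e+00 -2.62470743e+00] [-0.92088807 -0.2615482   0.27678216]
False 6.9833 [ 0.07243038 -0.62505387  0.80667731] [ 0.64003363 -0.10352785  0.02440291]
t 9.3833 maxF 2.2230791558098835
```

View pics/s1.png

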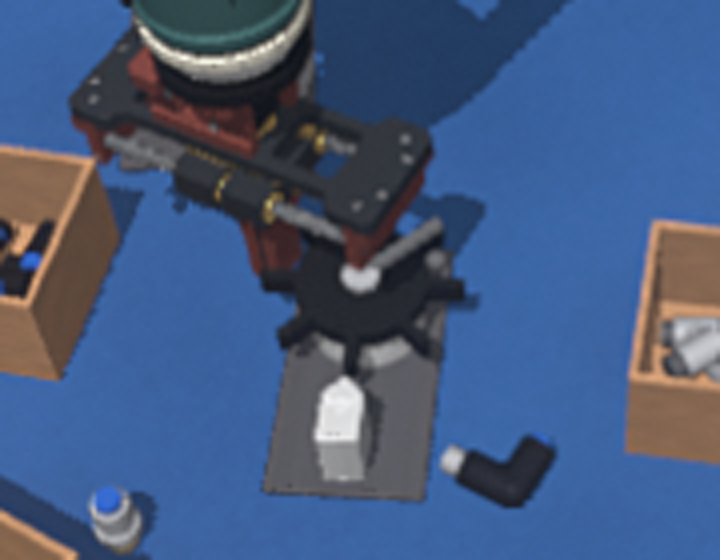

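The pointer has advanced one click clockwise: it now runs from the hub at (358,278) to (440,228). Forces stayed around 2 N. I'll do the remaining three clicks and then lift out.

```bash
python3 - <<'E'
from h import *
from cell import bot
ok=True
for a in(-112.5,-157.5,-202.5):
    ok=ok and arc(bot,a,a-45)
if ok:
    bot.pause(.4)
    p,o=pose(-247.5,.13);print(bot.move_l(p,o,vel=.08,force_limit=10))
    bot.move_ptp([.45,-.25,.3],down(np.pi))
s=bot.sense();print(s["t"],s["force"])
im=[]
for n in("scene","top"):
    c=bot.camera(n);pickle.dump(c,open(n+"3.pkl","wb"));x,y=proj(c,[[*W,.04]])[0].astype(int);im.append(cv2.resize(c["frame"][y-70:y+70,x-90:x+90,::-1],(396,308),interpolation=2))
cv2.imwrite("pics/s2.png",np.hstack(im))
E
```

```text
t 11.8333 maxF 6.32550317530763
t 14.2333 maxF 1.6506302372066466
t 16.6333 maxF 2.1004185629638843
False
20.9083 [-0.32510118  1.27480726 -0.75191703]
```

View pics/s2.png

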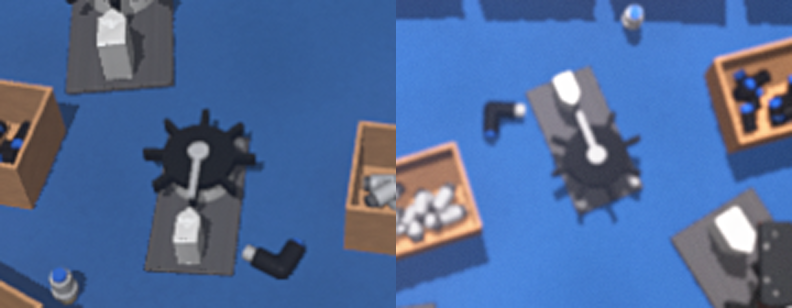

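Both views show the pointer on the index (top crop: hub (597,155), bar end (580,112), wedge tip about (575,105)). The cartons and fittings look unmoved and the arm is clear.

```bash
python3 - <<'E'
from cell import bot
bot.close_job()
E
```

```text
the job is handed in; nothing more can be done
```

The job is handed in: I turned the small counter's thumbwheel four clicks clockwise, from pointing straight away from the index block to pointing at it. I did it with the closed fingertips held in one cog gap and carried 180° round the rim, on the side away from the index. I then lifted clear and moved the arm away at about 21 s.

- **Wheel:** the last scene and top pictures, checked by eye, show the pointer bar lined up with the index block. I did not measure the final wheel angle numerically.
- **Forces:** the largest force reading between steps was about 6 N, and no force stop triggered.
- **Surroundings:** the cartons and both loose fittings look unmoved in those pictures. I did not measure their positions either.
- **Failed check:** an ellipse fit to the black disc was about 10 mm off, apparently because of shadows. I dropped it and used the hub position instead, where the wrist and top views agreed to within about 2 mm.

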